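# Clamp a belt pulley and hold a keyed shaft home in it

## Robot

A 7-joint arm with a two-finger parallel gripper is mounted at the origin on the work surface. World frame = base frame: x ahead of the robot, y to its left, z up, the work surface at z = 0. Lengths are in m, angles in degrees, forces in N, time in s.
With the tool pointing down it reaches from about 0.4 to 0.85 m from the base axis. Payload 4.5 kg.
Tool frame: the origin (TCP) lies midway between the tips of the shut fingers; the grasp point (between the pads) lies 19 mm behind it; z points along the fingers, y is the line along which they close (so a half turn about z gives the same grasp; the last joint's range is limited). The gripper opens to 85 mm and grips with 20 to 120 N. Pads are 22 mm wide; open, the fingers measure 114 mm over their backs; the gripper's body (76 mm by 85 mm) begins 54 mm behind the grasp point. The pads swing forward as they close: fully open they stand 13 mm farther back than shut.
Start: joints at [68.801, 39.483, -11.15, 89.685, 9.013, 51.709, -12.324], TCP at [0.246, -0.575, 0.231] pointing down, gripper open.
Joint ranges: [-172.22, 172.22], [-26.19, 119.32], [-84.43, 86.54], [7.71, 146.69], [-57.33, 237.33], [2.42, 119.75], [-152.13, 152.13]. Speed limits (degrees/s): [147.25, 147.25, 180, 180, 180, 180, 180].

## Interface

Orientations are given as [roll, pitch, yaw] about the fixed x, y, z axes, in that order (R = Rz(yaw) Ry(pitch) Rx(roll)).
In Python, from rig import ctrl gives the robot as it stands. Calls block until the motion is done:
- ctrl.move_ptp(position, orientation): joint-space move of the TCP to a pose.
- ctrl.move_l(position, rot=None, feed=0.15): straight line of the TCP; rot=None keeps the orientation; feed is the mean speed in m/s.
- ctrl.move_j(angles): joint-space move.
- ctrl.move_gripper(opening, grasp_force=None): finger opening in m; grasp_force is the grip in N (None keeps the last); returns when the fingers have stopped.
- ctrl.pause(seconds).
- ctrl.inverse_kinematics(position, orientation): joint angles nearest the present ones, or None.
- ctrl.read_state(): the state.
- ctrl.read_camera(name): name is "side" or "top"; returns a dict with "frame" (384x512x3 uint8, red, green, blue), "depth" (384x512 float32, m along the optical axis (not along the pixel's ray), 0 where there is no reading), "camera_matrix" (3x3 intrinsics, pixels), "T" (4x4, takes a point from camera to world coordinates). Camera axes: x right, y down, z forward; pixel columns grow to the right and rows downward; lengths in m; the calibration is good to about 2 mm. A picture is of the moment at which its call begins.
A pose or a line that the arm cannot do raises ctrl.Unreachable and nothing moves.
- ctrl.close_job(): hands the job in; it is judged then, once.
The state is a dict: "clock": time; "q": joint angles; "joint_velocities": joint speeds; "tau": joint torques, N m; "tool_pos": TCP position; "ee_rot": TCP orientation; "ft_force": force on the tool from outside, world axes, zero at the start; "torque": the same for the moment, N m; "finger_gap": finger opening in m; "gripper_force": force on a finger pad.
Only numpy, scipy, OpenCV 4.12 (cv2) and the standard library are available. Lean on these libraries where they do the work, as an engineer would, in place of code of your own. Each camera call takes 0.05 s, during which the arm holds its last target. There are 200 camera calls.

## Task

Crank the vise handle clockwise until the jaw has the belt pulley clamped tight. Then take the square-headed keyed shaft from the wooden rack, push it into the pulley's bore and turn it while pressing until the key slips into the keyway, and keep pushing against the spring seat until the collar sits flush on the pulley. Finish still gripping the shaft and holding it down fully home, with the pulley still clamped; do not knock over or push aside the other things on the bench.

Things in the scene. Friction and masses are not known exactly. Their poses are not given: they have to be found in the camera images.
- vise: Grey machine vise fixed on the bench, 110 x 200 x 60 mm. Origin on the bench, z up; screw along its y, crank at the -y end. The bed the pulley stands on is at z = 60 mm. The fixed jaw's face is at y = +26.5 mm; both jaws are 90 mm wide in x, tops at z = 77 mm. A screw bracket stands at y = -112 to -96 mm, x within 25 mm, up to z = 92 mm.
- vise_jaw: The moving jaw on the vise, steel, with a sprung black pad facing +y. Origin at bed height on the pad's front face (pad at rest). It slides to vise +y, 1.9 mm per radian of crank.
- vise_crank (a joint): Crank angle (rad), 0 to 5.2, starts in 0 to 1; grows clockwise seen from the crank end (looking along vise +y), closing the jaw. Knob direction from the axis: (angle - 2.4) from straight up towards vise +x. From about 3.3 the sprung pad squeezes the pulley on the fixed jaw; solid stop, fully tight, at 5.2 (about 40 N). Stays where left; needs 3 to 6 N at the knob.
- crank_axis (a point): Point on the crank's axis of rotation, level with the grip point of the knob: at vise (0, -152, 69) mm. Axes as the vise's.
- knob_grip (a point): Grip point on the axis of the crank's free-spinning black knob, a round bar 18 mm in diameter, 46 mm long along vise y, 42 mm from the crank's axis. The point is 29 mm outside the crank arm, 19 mm inside the knob's outer end. Its axes turn with the knob.
- pulley: Loose aluminium toothed belt pulley on the vise bed between the jaws, 34 mm high, origin at the centre of its underside, z up. Below, a square boss 44 x 44 mm, 20 mm high, gripped by the jaws at its y faces; above, a round rim 66 mm in diameter. Clamping slides it 1 to 4 mm to vise +y.
- bore_mouth (a point): Centre of the pulley's bore at its top, axes as the pulley's. A steel bushing fixed there has a 19.6 mm bore and a keyway 8 mm wide, out to 13.5 mm from the axis, full height. The keyway points along +x give or take 0.4 rad (not reported: look from above or feel). A sprung seat 18 mm below the mouth pushes up with 4 N when first touched, 9 N with the shaft home.
- rack: Fixed plywood rack, 60 x 160 x 30 mm, origin at the centre of its underside. Two shafts stand in its two wide holes at y = -40 and +40 mm, in either order.
- shaft: Keyed steel shaft, 72 mm, 0.18 kg, upright in the rack. Origin at its lower end, z up. Shank 18 mm dia, 26 mm long, 4 mm taper; key on +x, 6 mm wide, out to 12.5 mm, from 12 to 24.5 mm up; collar 30 mm dia from 26 to 30 mm, with a 6 mm tab on +x (out to 21.5 mm); square head 20 x 20 mm (sides along x, y) from 30 to 72 mm. Key off the keyway: stops 12 mm in; home: 26 mm in.
- plain_shaft: A keyless steel shaft with a round head of 20 mm diameter, 62 mm long, standing in the rack's other hole; leave it there. Origin at the centre of its lower end.
- solvent_bottle: White bottle, 68 mm diameter, 170 mm high, not needed. Origin under its centre.
- dropper: Small amber bottle, 30 mm diameter, 70 mm high, not needed. Origin under its centre.
- paper_cup: Paper cup, 76 mm wide, 90 mm high, not needed. Origin under its centre.
- spare_pulley: Small spare pulley lying flat, 54 mm diameter, 16 mm high, not needed. Origin under its centre.
- screwdriver: Screwdriver lying near the vise, not needed. Origin in its middle.
- wrench: Steel wrench lying on the bench, not needed. Origin in its middle.
- pliers: Pliers lying on the bench, 120 mm long, not needed. Origin at their pivot.

How it is judged:
By the outcome, as a careful person would: the job done as asked, in the order asked, and still so for the second after the job is handed in, while the arm keeps its last pose, push and grip.
It also fails if it takes over 61 s, if anything falls off the work surface, if the arm or the gripper's body presses on something with over 40 N, if the wrist force passes 120 N, or if a joint passes its speed limit or range.

## Working session

There is one attempt and no reset: what is moved stays moved. The work goes in short steps, each a Python script; the robot and the scene stay as the last script left them, time stands still between calls to the robot, and variables do not carry over. Pictures are saved under pics/ and viewed, at most 10 in all, crops included, and the job is handed in when it is done.

```bash
mkdir -p pics; ls; python3 - <<'E'
from rig import ctrl
import cv2,numpy as np
for n in("side","top"):
    c=ctrl.read_camera(n); np.savez(f"{n}0.npz",**c)
    cv2.imwrite(f"pics/{n}0.png",cv2.resize(c["frame"][:,:,::-1],(800,600),interpolation=cv2.INTER_CUBIC))
    print(n,c["camera_matrix"].tolist(),np.round(c["T"],3).tolist())
s=ctrl.read_state();print(s)
E
```

```text
pics
side [[347.41937341071656, 0.0, 251.33840905388863], [0.0, 347.41937341071656, 188.86123535882032], [0.0, 0.0, 1.0]] [[0.996, -0.043, 0.077, 0.528], [-0.086, -0.651, 0.754, -0.791], [0.018, -0.758, -0.652, 0.695], [0.0, 0.0, 0.0, 1.0]]
top [[433.57327160239953, 0.0, 254.04356209623214], [0.0, 433.57327160239953, 187.9066414183019], [0.0, 0.0, 1.0]] [[0.005, -0.997, 0.072, 0.523], [-1.0, -0.005, 0.003, -0.077], [-0.003, -0.072, -0.997, 1.363], [0.0, 0.0, 0.0, 1.0]]
{'clock': 0.1, 'q': array([ 68.80043494,  39.53095711, -11.14613073,  89.73899292,
         9.01460124,  51.70838787, -12.32548652]), 'joint_velocities': array([-0.01708543, -0.06039538,  0.09098272, -0.1210641 , -0.05863213,
       -0.12953029, -0.00261285]), 'tau': array([-4.00183053e-03, -5.40605414e+01, -1.27127588e+00, -1.58985543e+01,
        9.53160168e-03,  4.36787304e-03, -8.23867481e-07]), 'tool_pos': array([ 0.24530604, -0.5742169 ,  0.2305362 ]), 'ee_rot': array([-1.79904074e+02,  7.53928486e-03,  2.31413422e+01]), 'ft_force': array([-0.30546341,  0.19746488, -0.17209687]), 'torque': array([0.00925948, 0.01925644, 0.00245755]), 'gripper_force': 0.0, 'finger_gap': 0.08536761286785435}
```

View pics/side0.png

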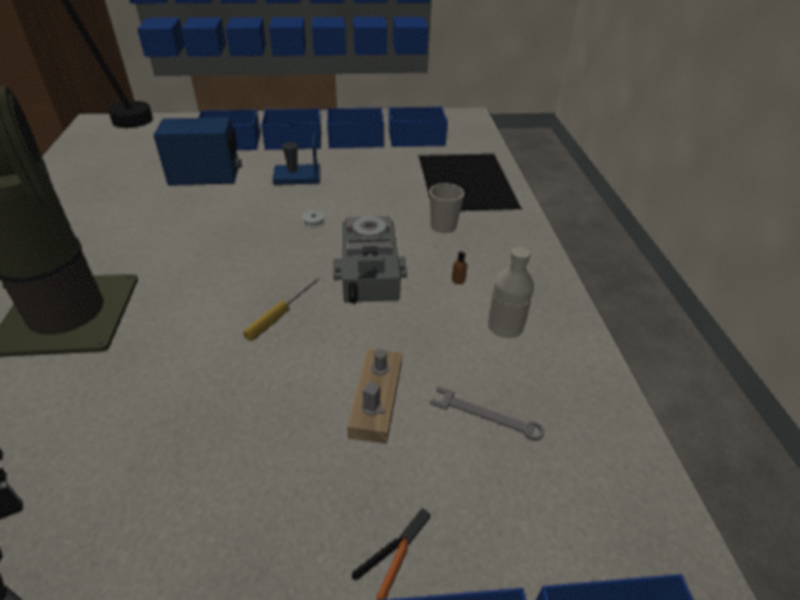

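View pics/top0.png

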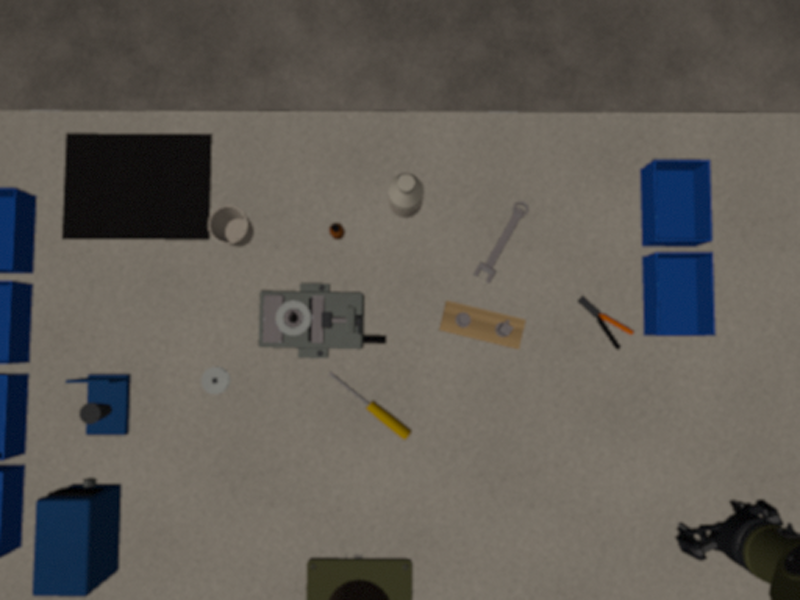

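The side view shows the vise at about (370,260), and the rack at (375,395) with the square head in the near hole. In the top view the vise is at (312,320), the knob at (375,339), the rack at (482,325), the square shaft at (505,328) and the plain shaft at (463,319). I'll enlarge these areas.

```bash
python3 - <<'E'
import cv2,numpy as np
t=np.load("top0.npz");f=t["frame"][:,:,::-1]
a=cv2.resize(f[178:233,160:253],None,fx=8,fy=8,interpolation=cv2.INTER_CUBIC)   # origin (160,178) x8
cv2.imwrite("pics/vise.png",cv2.convertScaleAbs(a,alpha=1.6))
b=cv2.resize(f[188:228,276:340],None,fx=12,fy=12,interpolation=cv2.INTER_CUBIC)
cv2.imwrite("pics/rack.png",cv2.convertScaleAbs(b,alpha=1.6)); print(a.shape,b.shape)
E
cat > h.py <<'E'
import numpy as np, cv2
def ray(c,u,v,z):
    """world point of pixel (u,v) of the camera dict at height z"""
    K,T=c["camera_matrix"],c["T"]
    d=T[:3,:3]@np.linalg.inv(K)@[u,v,1]; o=T[:3,3]
    return o+d*(z-o[2])/d[2]
def cloud(c):
    K,T=c["camera_matrix"],c["T"];d=c["depth"]
    v,u=np.mgrid[:d.shape[0],:d.shape[1]]
    p=np.stack([u,v,np.ones_like(u)],-1)@np.linalg.inv(K).T*d[...,None]
    P=p@T[:3,:3].T+T[:3,3]; P[d==0]=np.nan
    return P
E
```

```text
(440, 744, 3) (480, 768, 3)
```

View pics/vise.png

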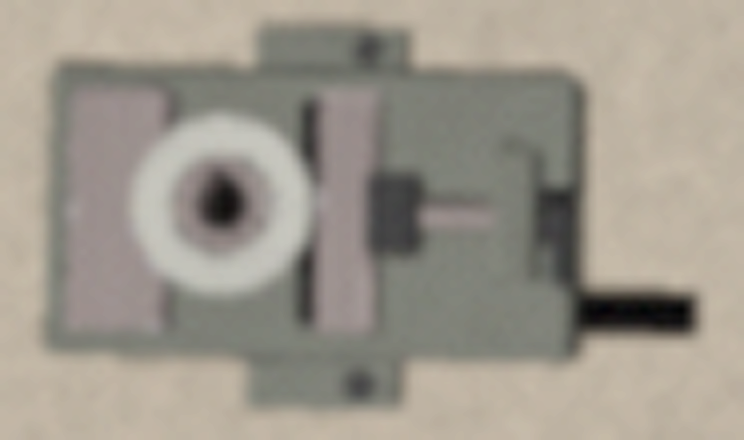

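View pics/rack.png

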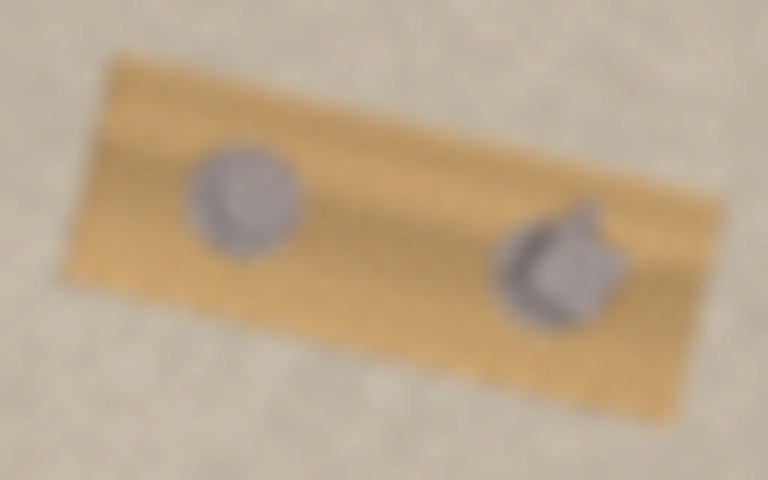

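The vise crop (scale 8, origin 160,178) shows the bed corners at (60,62), (580,72), (575,358) and (45,352), the pulley bore at (222,202), and the knob from x=580 to 693 at y=312. In the rack crop (scale 12, origin 276,188) the square head is at (578,268), the tab is at (585,212) and the rack corners are (115,55), (725,200), (675,425) and (65,280).

```bash
python3 - <<'E'
from h import *
np.set_printoptions(precision=4,suppress=True)
t=dict(np.load("top0.npz"));s=dict(np.load("side0.npz"))
P=cloud(t);S=cloud(s)
V=lambda x,y:(160+(x+.5)/8-.5,178+(y+.5)/8-.5)
R=lambda x,y:(276+(x+.5)/12-.5,188+(y+.5)/12-.5)
c=np.array([ray(t,*V(*p),.06) for p in[(60,62),(580,72),(575,358),(45,352)]])
print("vise corners\n",c[:,:2],"mean",c.mean(0)); e=(c[0]+c[3]-c[1]-c[2]); print("yaw",np.degrees(np.arctan2(-e[0],e[1])), "sizes",np.linalg.norm(e)/2,np.linalg.norm(c[0]+c[1]-c[2]-c[3])/2)
c=np.array([ray(t,*R(*p),.03) for p in[(115,55),(725,200),(675,425),(65,280)]])
e=(c[0]+c[3]-c[1]-c[2]);print("rack",c.mean(0),np.degrees(np.arctan2(-e[0],e[1])),np.linalg.norm(e)/2,np.linalg.norm(c[0]+c[1]-c[2]-c[3])/2)
def at(u,v,r=1): 
    u,v=round(u),round(v); return np.nanmedian(P[v-r:v+r+1,u-r:u+r+1].reshape(-1,3),0)
for n,p in dict(knob1=V(600,312),knob2=V(640,312),knob3=V(680,312)).items(): print(n,at(*p,0))
print("knob zrows",P[214:220,236:246,2])
print("head",at(*R(578,268)),"plain",at(*R(250,195)),"rim",at(*V(222,130),0),at(*V(150,202),0),"bore",ray(t,*V(222,202),.094))
for z in(.056,.06,.064,.07):print(z,ray(t,*R(578,268),z))
i,j=np.round(R(578,268)).astype(int);print(P[j-6:j+7,i-7:i+6,2])
# side: knob & square head via cloud
m=(np.abs(S[...,0]-P[j,i,0])<.04)&(np.abs(S[...,1]-P[j,i,1])<.04)
q=S[m];q=q[(q[:,2]>.05)];print(len(q),q.min(0),q.max(0),q[q[:,2]>q[:,2].max()-.006].mean(0))
E
```

```text
vise corners
 [[ 0.6241  0.1894]
 [ 0.6213 -0.0066]
 [ 0.5139 -0.0056]
 [ 0.5152  0.193 ]] mean [0.5686 0.0926 0.06  ]
yaw -0.609775586283431 sizes 0.19731788104535358 0.10821142139446471
rack [ 0.56 -0.24  0.03] -13.129493221654412 0.16004578217008292 0.05905088418124513
knob1 [ 0.5298 -0.0161  0.0577]
knob2 [ 0.5299 -0.031   0.0569]
knob3 [ 0.5299 -0.0461  0.0573]
knob zrows [[0.0516 0.0543 0.0527 0.0487 0.0484 0.0522 0.0551 0.0513 0.0519 0.05  ]
 [0.0607 0.0506 0.0555 0.0526 0.0557 0.0539 0.0528 0.0534 0.0545 0.0588]
 [0.056  0.0542 0.0555 0.0553 0.0595 0.055  0.0564 0.0539 0.0555 0.0502]
 [0.0611 0.0576 0.0579 0.0554 0.0569 0.0516 0.0585 0.055  0.052  0.0573]
 [0.053  0.0512 0.0543 0.0543 0.0529 0.0534 0.0508 0.0518 0.0569 0.0515]
 [0.0499 0.0504 0.0489 0.0483 0.0447 0.0504 0.0464 0.0493 0.0495 0.0453]]
head [ 0.5516 -0.2802  0.0733] plain [ 0.5694 -0.1985  0.0662] rim [0.5961 0.1231 0.0966] [0.5698 0.1499 0.0914] bore [0.5704 0.1222 0.094 ]
0.056 [ 0.5524 -0.2828  0.056 ]
0.06 [ 0.5524 -0.2821  0.06  ]
0.064 [ 0.5523 -0.2815  0.064 ]
0.07 [ 0.5521 -0.2806  0.07  ]
[[0.0295 0.026
[... 614 characters left out ...]
.0782 0.0778 0.079
  0.0789 0.0295 0.0313]
 [0.0313 0.039  0.0608 0.0732 0.0759 0.081  0.0722 0.0727 0.0704 0.0739
  0.0776 0.0238 0.0293]
 [0.0264 0.0323 0.0317 0.0549 0.0672 0.075  0.0794 0.0762 0.0771 0.0796
  0.0303 0.0331 0.0314]
 [0.0314 0.0284 0.0372 0.0291 0.0456 0.0615 0.0714 0.07   0.0802 0.0288
  0.0265 0.0319 0.0305]
 [0.0293 0.0297 0.0269 0.0325 0.0283 0.0321 0.0457 0.0664 0.0762 0.0335
  0.031  0.0286 0.0317]
 [0.0284 0.0326 0.0322 0.0273 0.0292 0.0348 0.0319 0.0317 0.0315 0.0318
  0.028  0.0268 0.0294]
 [0.0284 0.0304 0.0341 0.0276 0.0357 0.0284 0.029  0.0302 0.0283 0.031
  0.0292 0.03   0.0287]]
143 [ 0.5386 -0.2919  0.0504] [ 0.5645 -0.266   0.0782] [ 0.5517 -0.2794  0.0759]
```

```bash
cat >> h.py <<'E'
from scipy.spatial.transform import Rotation as Ro
VO=np.array([.5686,.1195,0]);VY=np.radians(-.6)
def vise(x,y,z): return VO+Ro.from_euler('z',VY).apply([x,y,z])
def knob(a): return vise(.042*np.sin(a-2.4),-.152,.069+.042*np.cos(a-2.4))
def crank_rot(tilt,s=1):
    c,n=np.cos(np.radians(tilt)),np.sin(np.radians(tilt))
    z=np.array([0,n,-c]);y=np.array([s,0,0.]);M=np.column_stack([np.cross(y,z),y,z])
    r=Ro.from_euler('z',VY)*Ro.from_matrix(M)
    return r.as_euler('xyz',degrees=True),r.as_matrix()[:,2]
E
python3 - <<'E'
from h import *
from rig import ctrl
np.set_printoptions(precision=4,suppress=True)
t=dict(np.load("top0.npz"))
V=lambda x,y:(160+(x+.5)/8-.5,178+(y+.5)/8-.5)
R=lambda x,y:(276+(x+.5)/12-.5,188+(y+.5)/12-.5)
print("fixed jaw face+",ray(t,*V(168,210),.077)-[0,.0265,0])
print("jaw x ends",ray(t,*V(115,88),.077),ray(t,*V(115,332),.077),ray(t,*V(345,88),.077),ray(t,*V(345,332),.077))
print("feet",ray(t,*V(335,25),.02),ray(t,*V(325,405),.02))
tab=ray(t,*R(585,207),.034);print("tab",tab,"dir",np.degrees(np.arctan2(tab[1]+.2797,tab[0]-.5517)),np.hypot(tab[1]+.2797,tab[0]-.5517))
# square orientation from bright, high points
P=cloud(t);f=cv2.resize(t["frame"][188:228,276:340],None,fx=12,fy=12,interpolation=cv2.INTER_CUBIC).astype(int)
d=f[...,2]-f[...,0]; 
m=((d>-12)&(f.mean(-1)>78)).astype(np.uint8); m[:, :480]=0; m[:190]=0; m[340:]=0; m[:,650:]=0
cs,_=cv2.findContours(m,0,2);c=max(cs,key=cv2.contourArea);print(cv2.minAreaRect(c),cv2.contourArea(c))
print("knob",knob(.31))
for tilt in(35,45):
  for s in(1,-1):
    r,z=crank_rot(tilt,s)
    for a in(.31,2.4,5.2):
        q=ctrl.inverse_kinematics(knob(a)+.019*z,r);print(tilt,s,a,r,q)
for w in(-90,0,90,180):print(w,ctrl.inverse_kinematics([.5517,-.2797,.04],[180,0,w]),ctrl.inverse_kinematics([.57,.124,.11],[180,0,w]))
E
```

```text
fixed jaw face+ [0.568  0.1183 0.077 ]
jaw x ends [0.6132 0.1653 0.077 ] [0.5228 0.1637 0.077 ] [0.6136 0.0798 0.077 ] [0.5232 0.0786 0.077 ]
feet [0.6422 0.091  0.02  ] [0.4951 0.0928 0.02  ]
tab [ 0.5685 -0.2881  0.034 ] dir -26.621446584839205 0.01879829578071415
((564.1126708984375, 278.4479064941406), (77.11181640625, 102.20613861083984), 40.13548278808594) 5491.5
knob [ 0.5305 -0.0321  0.0482]
35 1 0.31 [180.  -35.   89.4] [ 41.3235  65.4736 -43.3364 105.4239  10.8524  28.0956   5.4498]
35 1 2.4 [180.  -35.   89.4] [ 40.1569  60.6202 -44.8527  99.4837   6.0803  36.8606   5.794 ]
35 1 5.2 [180.  -35.   89.4] [ 38.7217  68.7289 -43.2691  96.6496  11.2989  32.9645   5.2776]
35 -1 0.31 [180.   35.  -90.6] [  19.351    58.6336   -3.5666  106.6046  -53.1818   39.0685 -114.3169]
35 -1 2.4 [180.   35.  -90.6] [  14.4729   53.8731    3.2173  100.9337  -50.8453   49.3748 -121.7295]
35 -1 5.2 [180.   35.  -90.6] [  16.3336   62.0135   -0.7353   97.9199  -51.9082   43.6953 -118.8815]
45 1 0.31 [-180.   -45.    89.4] [ 47.0047  71.3454 -47.7607 101.752    4.8477  33.7542  14.8661]
45 1 2.4 
[... 338 characters left out ...]
    1.9578   98.0704  -54.1929   57.9122 -116.4343]
45 -1 5.2 [180.   45.  -90.6] [  20.562    65.9153   -1.7335   94.2349  -54.2868   52.9204 -114.3768]
-90 [  12.2654   55.9539   19.1199   98.7423  -31.9979   30.8093 -128.531 ] [ -37.1847   52.3575   37.9715  104.3123  -48.0783   40.9027 -151.6105]
0 [ 23.0773  53.9515  -0.8361  98.1301   1.4435  27.9288 -68.6902] [-20.4469  46.1551   6.3438 103.4178  -8.9246  30.9096 -98.3698]
90 [ 31.9302  54.6334 -16.8812  97.6201  26.7297  31.768   -1.2102] [ -6.6197  46.5812 -17.6832 102.6503  23.0272  34.3349 -38.3194]
180 [ 44.0502  59.3778 -40.4299  96.9231  52.5986  44.6291  67.644 ] [  7.8251  52.3663 -44.9532 101.8596  49.2332  47.6264  28.4429]
```

```bash
sed -i 's/VO=.*;VY/VO=np.array([.5683,.119,0]);VY/' h.py; python3 - <<'E'
from h import *
from rig import ctrl
np.set_printoptions(precision=4,suppress=True)
r,z=crank_rot(40); g=knob(.31)+.019*z
ctrl.move_ptp(g-.15*z,r); ctrl.move_gripper(.05,60)
print(ctrl.read_state()["clock"],ctrl.read_state()["ft_force"])
ctrl.move_l(g-.05*z,feed=.2)
ctrl.move_l(g,feed=.1)
s=ctrl.read_state();print(s["clock"],s["ft_force"])
ctrl.move_gripper(.01,50)
s=ctrl.read_state();print(s["clock"],s["ft_force"],s["finger_gap"],s["gripper_force"],s["tool_pos"]-g)
c=ctrl.read_camera("side");i=c["frame"][130:230,180:300,::-1]
cv2.imwrite("pics/grip.png",cv2.convertScaleAbs(cv2.resize(i,None,fx=5,fy=5,interpolation=cv2.INTER_CUBIC),alpha=1.5))
E
```

```text
2.475 [0.1797 0.1063 0.5097]
3.775 [-0.4224 -0.5025  0.6119]
4.1667 [-0.9167 -3.6269  2.4977] 0.016470199199779222 48.78332018852234 [ 0.0006 -0.0007  0.0003]
```

View pics/grip.png

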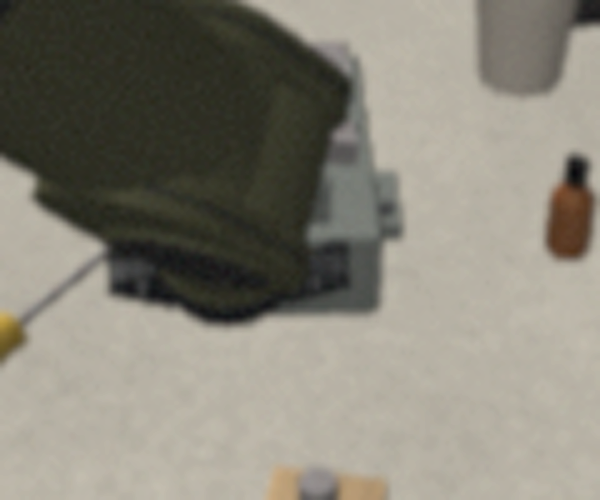

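The arm hides the knob, but the fingers stopped on something 16.5 mm wide with a 49 N grip, so the knob is held. I'll crank now while watching the wrist force.

```bash
python3 - <<'E'
from h import *
from rig import ctrl
np.set_printoptions(precision=3,suppress=True)
r,z=crank_rot(40)
for a in np.arange(.51,2.0,.2):
    ctrl.move_l(knob(a)+.019*z,feed=.08)
    s=ctrl.read_state();f=s["ft_force"];ph=a-2.4
    print(round(a,2),s["clock"],f,"rad",round(f[0]*np.sin(ph)+f[2]*np.cos(ph),1),"tan",round(f[0]*np.cos(ph)-f[2]*np.sin(ph),1),s["finger_gap"])
    if np.linalg.norm(f)>40: break
E
```

```text
0.51 4.475 [-0.12  -3.828  2.932] rad -0.8 tan 2.8 0.016603952676068734
0.71 4.7333 [-1.428 -5.552  1.696] rad 1.2 tan 1.9 0.01675971226421635
0.91 4.9917 [-1.398 -6.406  1.715] rad 1.5 tan 1.6 0.016610974618467056
1.11 5.25 [-3.127 -6.887  1.715] rad 3.5 tan 0.8 0.016552880461154315
1.31 5.5083 [-4.556 -8.132  2.294] rad 5.1 tan -0.1 0.016573851726953335
1.51 5.7667 [-6.953 -8.604  3.432] rad 7.6 tan -1.7 0.016327398038714032
1.71 6.025 [ -5.595 -10.375   6.751] rad 8.8 tan -0.0 0.016474916640893237
1.91 6.2833 [ -7.292 -10.314   8.952] rad 11.3 tan -2.2 0.016692586276655017
```

```bash
python3 - <<'E'
from h import *
from rig import ctrl
np.set_printoptions(precision=3,suppress=True)
r,z=crank_rot(40); off=np.zeros(3); s=ctrl.read_state()
for a in list(np.arange(2.11,5.2,.2))+[5.2,5.3]:
    ph=a-.2-2.4; u=np.array([np.sin(ph),0,np.cos(ph)]); f=s["ft_force"]
    off+=1e-4*((f@u)*u+[0,f[1]*.5,0])
    ctrl.move_l(knob(a)+off+.019*z,feed=.08)
    s=ctrl.read_state();f=s["ft_force"];ph=a-2.4
    tn=f[0]*np.cos(ph)-f[2]*np.sin(ph)
    print(round(a,2),s["clock"],f,"rad",round(f[0]*np.sin(ph)+f[2]*np.cos(ph),1),"tan",round(tn,1),off*1e3)
    if np.linalg.norm(f)>45 : break
print(s["tool_pos"]-.019*z-knob(5.2),s["finger_gap"])
E
```

```text
2.11 6.5417 [-2.732 -7.107  2.017] rad 2.7 tan -2.0 [-0.533 -0.516  1.   ]
2.31 6.8 [-2.07  -5.263  0.455] rad 0.6 tan -2.0 [-0.611 -0.871  1.26 ]
2.51 7.0583 [-1.303 -4.95   0.556] rad 0.4 tan -1.4 [-0.617 -1.134  1.324]
2.71 7.3167 [-0.647 -4.306  1.102] rad 0.9 tan -1.0 [-0.612 -1.382  1.364]
2.91 7.575 [-0.284 -2.454  1.485] rad 1.2 tan -1.0 [-0.586 -1.597  1.445]
3.11 7.8333 [ 2.19   0.206 -0.556] rad 1.0 tan 2.0 [-0.53  -1.72   1.546]
3.31 8.0917 [ 1.847  2.371 -3.057] rad -0.4 tan 3.5 [-0.464 -1.709  1.623]
3.51 8.35 [ 3.066  2.865 -4.927] rad 0.6 tan 5.8 [-0.497 -1.591  1.597]
3.71 8.6083 [ 2.621  3.933 -2.789] rad 1.8 tan 3.4 [-0.447 -1.448  1.622]
3.91 8.8667 [ 0.726  4.405 -4.984] rad 0.4 tan 5.0 [-0.272 -1.251  1.668]
4.11 9.125 [-1.273  3.826 -4.199] rad -0.7 tan 4.3 [-0.23  -1.031  1.671]
4.31 9.3833 [-3.791  2.382 -2.092] rad -2.9 tan 3.2 [-0.297 -0.839  1.68 ]
4.51 9.6417 [-5.759 -1.072 -0.848] rad -4.5 tan 3.7 [-0.569 -0.72   1.776]
4.71 9.9 [-4.651 -1.741  2.93 ] rad -5.4 tan 1.0 [-0.955 -0.774  2.008]
4.91 10.1583 [-1.777 -1.076  4.036] rad -4.3 tan -0.9 [-1.355 -0.861  2.372]
5.11 10.4167 [1.725 1.05  3.14 ] rad -2.1 tan -2.9 [-1.61  -0.915  2.72 ]
5.2 10.6667 [4.457 2.372 1.014] rad 0.5 tan -4.5 [-1.703 -0.862  2.874]
5.3 10.9167 [9.223 1.749 2.639] rad -0.4 tan -9.6 [-1.66  -0.744  2.785]
[-0.001 -0.001  0.003] 0.016492410360021664
```

```bash
python3 - <<'E'
from h import *
from rig import ctrl
np.set_printoptions(precision=3,suppress=True)
r,z=crank_rot(40); off=np.array([-1.5,-.75,2.7])*1e-3
for a in np.arange(5.38,5.8,.06):
    ctrl.move_l(knob(a)+off+.019*z,feed=.06)
    s=ctrl.read_state();f=s["ft_force"];ph=a-2.4
    tn=f[0]*np.cos(ph)-f[2]*np.sin(ph)
    d=s["tool_pos"]-.019*z-off-vise(0,-.152,.069)
    print(round(a,2),s["clock"],f,"tan",round(tn,1),"angle",np.arctan2(d[0],d[2])+2.4,np.hypot(d[0],d[2]))
    if tn<-22: break
E
```

```text
5.38 11.1667 [13.505  3.637  2.86 ] tan -13.8 angle 5.1865266946137805 0.04218972291620347
5.44 11.4167 [17.956  4.517  0.683] tan -17.9 angle 5.186892961888271 0.0421849191774192
5.5 11.6667 [22.828  6.724 -2.221] tan -22.7 angle 5.186825291609658 0.04213279764392269
```

```bash
python3 - <<'E'
from h import *
from rig import ctrl
np.set_printoptions(precision=3,suppress=True)
r,z=crank_rot(40); off=np.array([-1.5,-.75,2.7])*1e-3
ctrl.move_l(knob(5.25)+off+.019*z,feed=.06)
ctrl.move_gripper(.05,60)
p=ctrl.read_state()["tool_pos"]; ctrl.move_l(p-.13*z,feed=.25)
ctrl.move_ptp([.5517,-.2797,.16],[180,0,60])
s=ctrl.read_state();print(s["clock"],s["ft_force"],s["tool_pos"])
c=ctrl.read_camera("top");np.savez("top1.npz",**c)
f=c["frame"][:,:,::-1]
cv2.imwrite("pics/t1.png",cv2.convertScaleAbs(cv2.resize(f[178:238,160:260],None,fx=8,fy=8,interpolation=cv2.INTER_CUBIC),alpha=1.8))
c=ctrl.read_camera("side");np.savez("side1.npz",**c)
cv2.imwrite("pics/s1.png",cv2.convertScaleAbs(cv2.resize(c["frame"][125:200,190:290,::-1],None,fx=8,fy=8,interpolation=cv2.INTER_CUBIC),alpha=1.8))
E
```

```text
13.7917 [-0.597  0.867 -0.701] [ 0.551 -0.277  0.158]
```

View pics/t1.png

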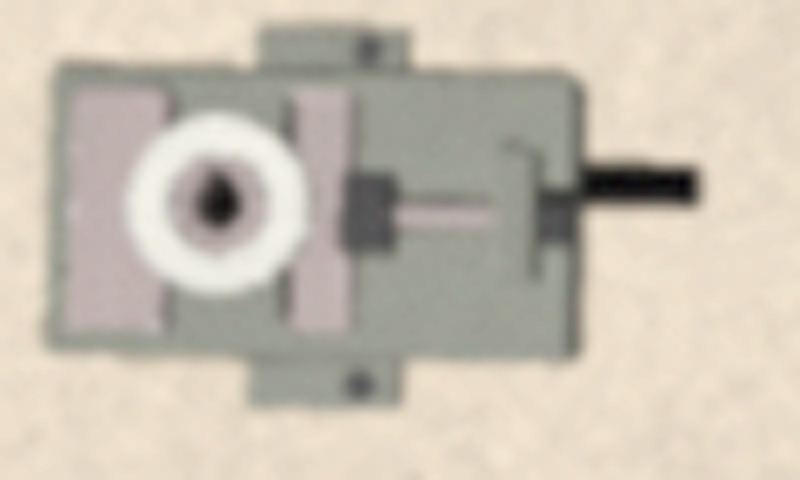

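View pics/s1.png

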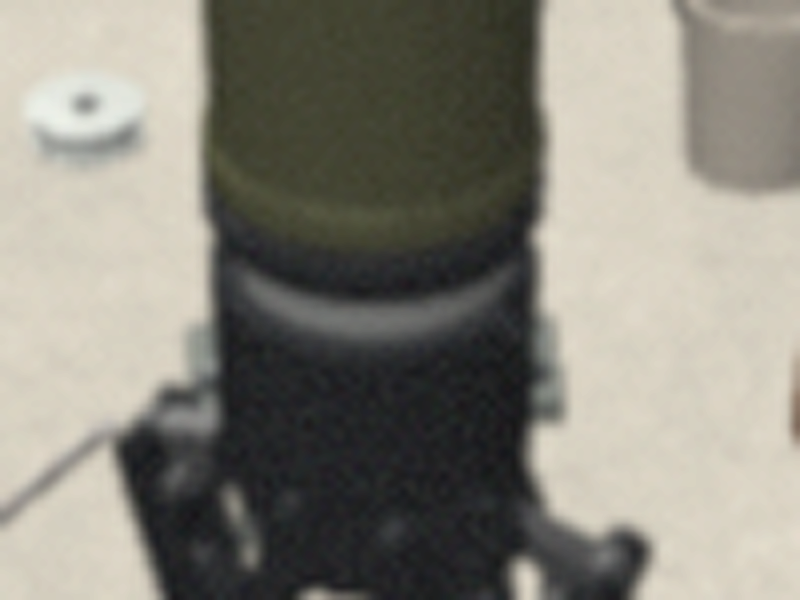

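The top view shows the jaw against the pulley with the knob now on the +x side (640,185). The rim centre is at about (217,205) in the crop, and the dark bore stretches upward towards +x. Next I'll fit the rim centre, measure the keyway angle from darkness and grasp the shaft.

```bash
python3 - <<'E'
from h import *
from rig import ctrl
np.set_printoptions(precision=4,suppress=True)
t=dict(np.load("top1.npz"));k=8
f=cv2.resize(t["frame"][178:238,160:260],None,fx=k,fy=k,interpolation=cv2.INTER_CUBIC)
g=f.mean(-1); sat=f.max(-1).astype(int)-f.min(-1)
m=((g>108)).astype(np.uint8); m[:100]=0;m[310:]=0;m[:,:115]=0;m[:,320:]=0
cs,_=cv2.findContours(m,0,2);c=max(cs,key=cv2.contourArea);(x,y),rad=cv2.minEnclosingCircle(c);e=cv2.fitEllipse(c);print("circ",x,y,rad,"ell",e)
to=lambda x,y:(160+(x+.5)/k-.5,178+(y+.5)/k-.5)
C=ray(t,*to(*e[0]),.094);print("rim centre",C)
# angular darkness profile in world coordinates on the top plane
Ti=np.linalg.inv(t["T"])
for R_ in(.0105,.012):
  row=[]
  for a in range(-180,180,20):
    p=np.r_[C+R_*np.array([np.cos(np.radians(a)),np.sin(np.radians(a)),0]),1];q=t["camera_matrix"]@(Ti@p)[:3];q=q[:2]/q[2]
    xx,yy=(q[0]-160+.5)*k-.5,(q[1]-178+.5)*k-.5; row.append(int(g[int(round(yy)),int(round(xx))]))
  print(R_,dict(zip(range(-180,180,20),row)))
# grasp
ctrl.move_gripper(.06,60)
ctrl.move_l([.5517,-.2797,.10],[180,0,60],feed=.2)
ctrl.move_l([.5517,-.2797,.041],feed=.12)
s=ctrl.read_state();print(s["clock"],s["ft_force"],s["tool_pos"])
ctrl.move_gripper(.005,80)
s=ctrl.read_state();print(s["clock"],s["ft_force"],s["torque"],s["finger_gap"],s["gripper_force"],s["tool_pos"])
E
```

```text
circ 216.1305389404297 206.81527709960938 94.74992370605469 ell ((215.5418701171875, 203.96754455566406), (175.4545135498047, 186.19415283203125), 87.02017211914062)
rim centre [0.5697 0.1245 0.094 ]
0.0105 {-180: 79, -160: 78, -140: 81, -120: 78, -100: 79, -80: 79, -60: 77, -40: 69, -20: 60, 0: 53, 20: 70, 40: 84, 60: 87, 80: 88, 100: 88, 120: 85, 140: 86, 160: 85}
0.012 {-180: 90, -160: 87, -140: 92, -120: 92, -100: 91, -80: 89, -60: 88, -40: 86, -20: 73, 0: 67, 20: 78, 40: 92, 60: 95, 80: 91, 100: 93, 120: 91, 140: 93, 160: 91}
15.25 [-0.5586  0.7239  0.7074] [ 0.5524 -0.2799  0.0417]
15.6917 [-1.4125 -0.16    6.6001] [0.1176 0.3585 0.0437] 0.018957744514952895 77.99453616142273 [ 0.5518 -0.2798  0.0418]
```

```bash
python3 - <<'E'
from h import *
from rig import ctrl
np.set_printoptions(precision=4,suppress=True)
ctrl.move_gripper(.005,110)
ctrl.move_l([.5517,-.2797,.20],feed=.15)
s=ctrl.read_state();print(s["clock"],s["ft_force"],s["torque"],s["finger_gap"])
ctrl.move_l([.5697,.1245,.20],[180,0,83],feed=.25)
ctrl.move_l([.5697,.1245,.145],feed=.15)
ctrl.pause(.2)
s=ctrl.read_state();print(s["clock"],s["ft_force"],s["tool_pos"],s["ee_rot"])
c=ctrl.read_camera("side")
cv2.imwrite("pics/s2.png",cv2.convertScaleAbs(cv2.resize(c["frame"][115:190,190:290,::-1],None,fx=8,fy=8,interpolation=cv2.INTER_CUBIC),alpha=1.8))
E
```

```text
17.1167 [-0.5872 -0.4303 -2.4035] [-0.0322  0.0027 -0.0243] 0.018642237243149486
19.6 [-0.4272  0.1844 -1.5214] [0.5706 0.1247 0.1462] [179.8759  -0.0532  82.9846]
```

View pics/s2.png

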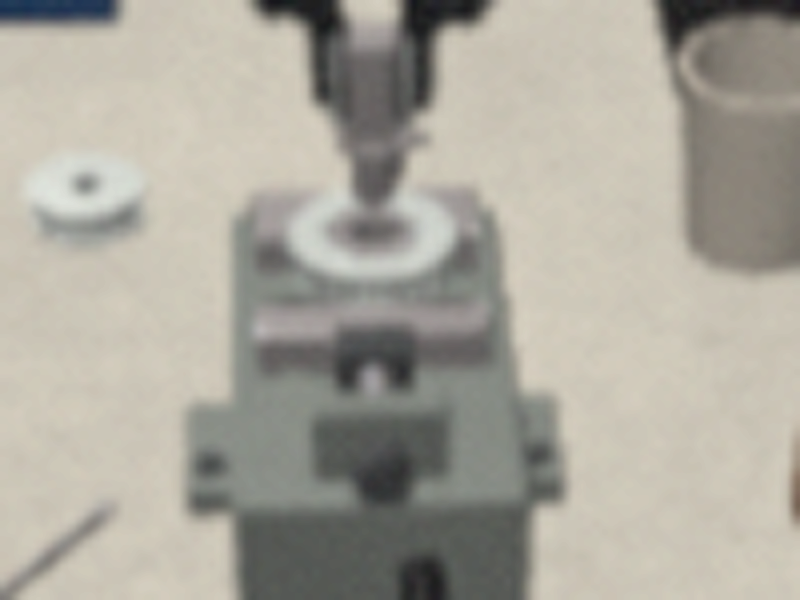

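The square shaft hangs above the bore (370,235) with its tab pointing right (418,140), which is +x. I'll lower it with force guarding.

```bash
python3 - <<'E'
from h import *
from rig import ctrl
np.set_printoptions(precision=4,suppress=True)
x,y=.5697,.1245
for z in np.arange(.135,.1,-.003):
    ctrl.move_l([x,y,z],feed=.04)
    s=ctrl.read_state();f=s["ft_force"]
    print(round(z,4),s["clock"],f,s["tool_pos"],s["torque"])
    if f[2]>12 or np.hypot(*f[:2])>12: break
E
```

```text
0.135 20.05 [ 0.5566  0.6326 -1.587 ] [0.5694 0.1244 0.1346] [0.0538 0.0278 0.    ]
0.132 20.3 [-0.2824 -0.507  -2.6018] [0.5696 0.1245 0.1318] [-0.0387 -0.0564 -0.0348]
0.129 20.55 [ 0.2353 -0.7725 -1.418 ] [0.5695 0.1244 0.1288] [ 0.027   0.0431 -0.0299]
0.126 20.8 [ 0.5147  0.8188 -2.9638] [0.5695 0.1244 0.1258] [-0.0022  0.0014 -0.0129]
0.123 21.05 [ 0.8138  0.8454 -1.9923] [0.5695 0.1245 0.1228] [-0.0142 -0.0454 -0.0033]
0.12 21.3 [ 0.9105 -0.313  -1.1028] [0.5698 0.1245 0.1199] [-0.0187  0.0054 -0.0327]
0.117 21.55 [ 0.6149  0.3655 -3.7302] [0.5697 0.1248 0.1167] [ 0.1306 -0.1103  0.0341]
0.114 21.8 [ 0.5964  1.3792 -1.0716] [0.5698 0.1248 0.1139] [ 0.2508 -0.0705  0.1088]
0.111 22.05 [-1.2923  0.1281  3.1017] [0.5698 0.1248 0.1114] [0.2112 0.2413 0.2119]
0.108 22.3 [-1.5876  0.5983  7.0535] [0.5698 0.1248 0.1088] [0.2058 0.4514 0.1764]
0.105 22.55 [-2.9292  0.4472 11.0804] [0.5698 0.1248 0.1063] [0.1225 0.6411 0.2016]
0.102 22.8 [-7.7881 -0.527  30.1935] [0.5699 0.1249 0.1057] [-0.235   1.7935  0.1477]
```

The key went straight in. The spring was felt at about 18 mm and the collar bottomed at TCP 0.1057, against 0.1058 expected. One last look before handing in.

```bash
python3 - <<'E'
from h import *
from rig import ctrl
ctrl.pause(.5)
s=ctrl.read_state();print(s["clock"],s["ft_force"],s["tool_pos"],s["finger_gap"],s["gripper_force"])
c=ctrl.read_camera("side")
cv2.imwrite("pics/s3.png",cv2.convertScaleAbs(cv2.resize(c["frame"][110:220,180:310,::-1],None,fx=5,fy=5,interpolation=cv2.INTER_CUBIC),alpha=1.8))
E
```

```text
23.3 [-7.88866273 -0.86691478 30.89429812] [0.56994979 0.12491218 0.10578278] 0.018403238685915608 112.50580072402954
```

View pics/s3.png

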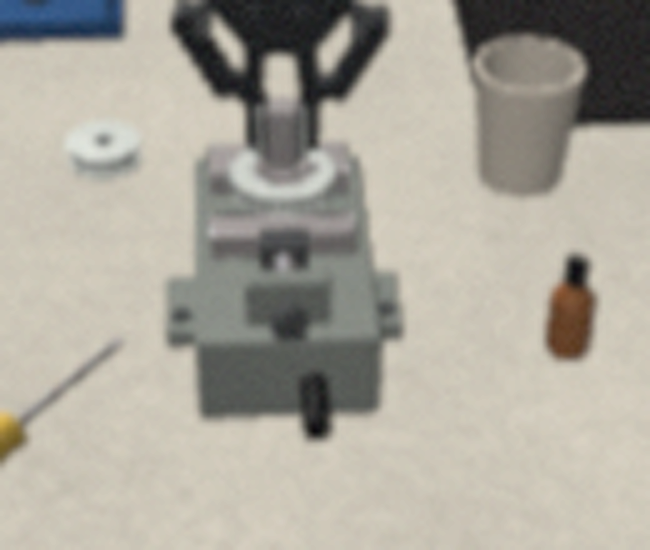

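The collar sits on the pulley (282,165), the crank knob is still at its end position (315,405), and the rest of the bench is undisturbed. The hold is steady at 31 N, so I'm handing in.

```bash
python3 -c "
from rig import ctrl
print(ctrl.close_job())"
```

```text
the job is handed in; nothing more can be done
None
```

The job is handed in at about 23 s of the 61 s limit: the vise was cranked to its solid stop and the keyed shaft is fully home, still gripped and held down with about 31 N; the key found the keyway on the first push, so no turning was needed.

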